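# Put the orange-edged gel plate on the light viewer

### The job

Slide the glass plate with the orange edge straight up out of the slotted rack, stand it centred on the ledge of the light viewer so that it leans back against the bright panel, and let go of it without letting it drop. Then press the viewer's green button fully down to start its lamp. Leave the two grey-edged plates in their slots and leave the small blue box, the white carton and the blue-ended pipette alone.

Things in the scene. Friction and masses are not known exactly. Their poses are not given: they have to be found in the camera images.
- orange_plate_center (a point): Centre of the orange-edged glass plate: 120 wide (its y), 120 high (its z, up in the rack), 5 thick (its x), all mm; about 0.18 kg; same from both faces. The orange grip strip on its top edge, 8 mm thick, 90 wide, 18 high, spans z = 42 to 60 from here; grip it across the thickness at z = 51. Starts in any of the three rack slots.
- grey_plate_a_center (a point): Centre of a plate of the same shape and size with a grey strip, in another rack slot; stays there.
- grey_plate_b_center (a point): Centre of the second grey-strip plate, in the remaining slot; stays there.
- plate_rack: White slotted rack, fixed, 160 (its x) by 140 (its y) by 76 mm high; origin at its underside's centre. Three slots at x = -50, 0, 50, each 8 mm wide, guide both upright edges of a plate up to 76 mm height. Plates' axes are along the rack's. Plates' lower edges stand 10 mm above the worktop, tops 130 mm; a plate is free once raised 66 mm.
- viewer_panel: Bright fixed panel leaning back 20 degrees, 160 mm wide. Origin: middle of the corner line of its face and the ledge floor, 36 mm above the worktop. z runs up its face (top at z = 65), y along the ledge, x into the panel. Ledge 12 mm deep (x -12 to 0); front lip 8 mm high, 5 thick. A plate flat against it has the panel's axes and its centre at (-2.5, 0, 60) mm.
- light_button_top (a point): Middle of the top of the green push button, 28 mm across, on the flat tongue in front of the viewer, 118 mm in front of the ledge; it is pressed straight down.
- light_button (a joint): Travel of the green button, m: 0 is up, 0.006 fully down; spring-loaded, about 5 N to press fully; it comes up again when let go.
- blue_block: Small blue plastic box, 50x30x30 mm, loose; origin under its centre.
- white_box: Closed white carton, 76 (its x) by 154 (its y) by 70 mm high, loose; origin under its centre.
- blue_pipette: White hand pipette with a blue end, lying along its y, 246 mm long, 45 wide, 32 high, loose; origin under its centre.
Not all that is in view belongs to the job. What is shaped like the part that bears grey_plate_a_center but red is not meant. Leave any yellow look-alike of the part that bears orange_plate_center alone.

How it is judged:
By the outcome, as a careful person would: the job done as asked, in the order asked, and still so for the second after the job is handed in, with the robot touching nothing.
It also fails if it takes over 54 s, if anything falls off the work surface, if the arm or the gripper's body presses on something with over 40 N, if the wrist force passes 120 N, or if a joint passes its speed limit or range.

### The arm

A 6-joint arm with a two-finger parallel gripper is mounted at the origin on a cart in front of the work surface, level with it; the furniture and walls round the work are solid. World frame = base frame: x ahead of the robot, y to its left, z up, the work surface at z = 0. Lengths are in mm, angles in rad, forces in N, time in s.
With the tool pointing down it reaches from about 300 to 775 mm from the base axis. Payload 14.6 kg.
Tool frame: the origin (TCP) lies midway between the tips of the shut fingers; the grasp point (between the pads) lies 19 mm behind it; x points along the fingers, z is the direction in which the jaws open and shut, and the axes are right-handed (so a half turn about x gives the same grasp; the last joint's range is limited). The gripper opens to 94 mm and grips with 3 to 60 N. Pads are 16 mm wide; open, the fingers measure 119 mm over their backs; the gripper's body (75 mm by 177 mm) begins 78 mm behind the grasp point.
Start: joints at [1.267, 0.3, 1.521, -0, 1.321, -0.067], TCP at [129.024, 534.642, 205.446] pointing down, gripper open.
Joint ranges: [-3.03, 3.03], [-0.79, 2.21], [0.23, 2.52], [-1.04, 4.18], [0, 3.07], [-2.55, 2.55]. Speed limits (rad/s): [2.22, 2.22, 2.57, 3.14, 3.14, 3.14].

### API

Orientations are given as [roll, pitch, yaw] about the fixed x, y, z axes, in that order (R = Rz(yaw) Ry(pitch) Rx(roll)).
In Python, from cell import * gives the robot as it stands.
- The arm moves only by the tool play_rows, never from a script. Its argument "motion" is one flat list of numbers, 7 for each row, row after row: the turn, a rotation vector about the tool's x, y, z in rad, then the shift along the tool's x, y, z in m, then the closure, from -1 (fully open) to 1 (shut), so that 0 is half open. In form: [rx, ry, rz, x, y, z, fingers, rx, ry, rz, x, y, z, fingers, ...]. A call has 1 to 20 rows; each row shifts and turns the pose as measured when the row begins, along the tool's axes as they then stand; what a row does not reach is not made up. A row lasts 1/10 s, in which the tool goes at most 50 mm and 8.59 degrees, less where a joint would pass 70% of its speed; a pose out of reach is approached as far as the arm can. A call with a gripper value outside its range is refused whole. The fingers move at their own pace and stop on an object; "newtons" is the grip in N (left out, the last holds). Time passes only in rows, so rows that do not move let the fingers close. It gives the time, the measured TCP pose, the force and the opening at its end, in the units of the state.
- read_state(): the state, without advancing time (a new reading comes with each control period).
- camera(name): name is "scene" or "top" or "wrist"; returns (picture, depth): 384x512x3 uint8, blue, green, red; 384x512 float32, mm along the optical axis (not along the pixel's ray), 0 where there is no reading.
- camera_params(name): a dict with "fx", "fy", "cx", "cy" (pixels), "T" (4x4, takes a point from camera to world coordinates). Camera axes: x right, y down, z forward; pixel columns grow to the right and rows downward; lengths in mm; the calibration is good to about 2 mm. A picture is of the moment at which its call begins: read the wrist's pose just before it. camera_params takes no time and is no camera call; for the wrist camera it gives the pose at the moment of the call.
- sign_off(): hands the job in, once; it reports no verdict.
Trained networks look in the newest picture that a camera, given by its name, has taken for a name from the list of things; names that differ only in an ending like _2 or _b are one class to them, and where a whole thing is asked for, a point or a joint stands for the part that bears it (a point fixed in the world has none). Each returns a list of dicts, best first, with "conf" (0 to 1); they miss things now and then, are a little off and sometimes report something else, mostly with a low value. They report only what shows in the picture. A call takes as long as a camera call. They do not tell look-alikes from the thing itself.
- masks_of(camera, name): "region" (384x512 bool, what is visible of it).
- place_of(camera, name): "at" ([x, y, z] in mm, in the coordinates of the camera as it stood for that picture, good to about 4 mm: a listed point, or the origin of a listed thing).
The state is a dict: "clock": time; "joints": joint angles; "qd": joint speeds; "effort": joint torques, N m; "eef_pos": TCP position; "eef_rot": TCP orientation; "wrist_force": force on the tool from outside, world axes, zero at the start; "moment": the same for the moment, N m; "finger_gap": finger opening in mm.
Only numpy, scipy, OpenCV 4.12 (cv2) and the standard library are available. Lean on these libraries where they do the work, as an engineer would, in place of code of your own. Each camera call takes 0.05 s, during which the arm holds its last target.

## Working session

There is one attempt and no reset: what is moved stays moved. The work goes in short steps, Python scripts to look and compute and a tool call to move; the robot and the scene stay as the last step left them, time stands still between calls to the robot, and variables do not carry over. Pictures are saved under pics/ and viewed, and the job is handed in when it is done.

Besides the shell and the picture viewer there is one more tool, called after "Call:" as name(argument=value, ...), one argument or row to a line, values as JSON. play_rows: Moves the arm, as the interface text tells. Its arguments: {"type":"object","properties":{"motion":{"type":"array","items":{"type":"number"}},"newtons":{"type":"number"}},"required":["motion"]}

```bash
mkdir -p pics; ls; python3 - <<'E'
from cell import *
import cv2,numpy as np
print(read_state())
for n in ["scene","top","wrist"]:
    p,d=camera(n); cv2.imwrite(f"pics/{n}0.png",p); np.save(f"{n}0.npy",d)
    c=camera_params(n); print(n,c['fx'],c['cx'],c['cy'],np.round(c['T'],3).tolist())
E
```

```text
pics
{'clock': 0.0, 'joints': array([ 1.26736534e+00,  3.00484311e-01,  1.52155150e+00, -3.90444341e-05,
        1.32066396e+00, -6.65850522e-02]), 'qd': array([ 5.76391637e-04, -6.08149878e-05, -1.55823177e-03,  1.07741289e-03,
       -9.50180126e-04, -1.32443152e-03]), 'effort': array([ 1.16140742e-03, -5.31801081e+01, -3.52733409e+01,  7.09695392e-02,
        2.44496902e-02, -8.05746731e-05]), 'eef_pos': array([128.98317895, 534.41305365, 204.89158562]), 'eef_rot': array([ 3.10915384,  1.56968856, -1.84007139]), 'wrist_force': array([-0.29896286, -0.3880656 ,  0.30189211]), 'moment': array([ 0.04417658,  0.02066188, -0.01548169]), 'finger_gap': 93.98260885882652}
scene 418.2028664008706 261.22718909143333 192.8258820423959 [[0.44, -0.357, 0.824, -369.826], [-0.898, -0.151, 0.414, -468.539], [-0.023, -0.922, -0.387, 519.102], [0.0, 0.0, 0.0, 1.0]]
top 425.2618903076055 251.1799264167405 191.85222810064226 [[0.072, -0.97, 0.232, 267.774], [-0.997, -0.071, 0.013, -37.472], [0.004, -0.232, -0.973, 1269.609], [0.0, 0.0, 0.0, 1.0]]
wrist 325.8480294998644 247.08316951796516 193.03267450354454 [[0.234, 0.937, 0.258, 52.93], [0.972, -0.225, -0.064, 554.121], [-0.002, 0.266, -0.964, 384.68], [0.0, 0.0, 0.0, 1.0]]
```

View pics/scene0.png

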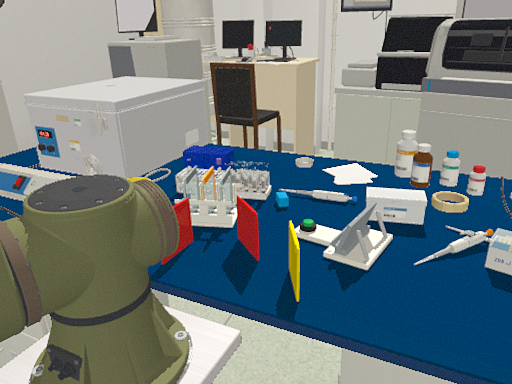

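View pics/top0.png

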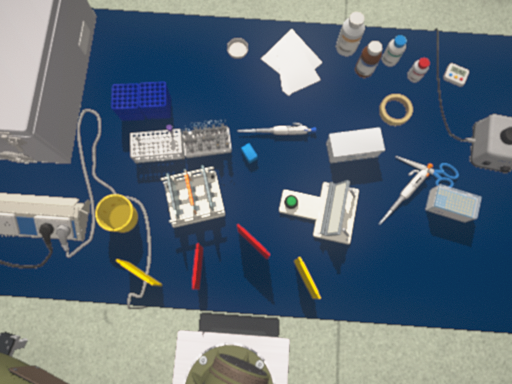

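View pics/wrist0.png

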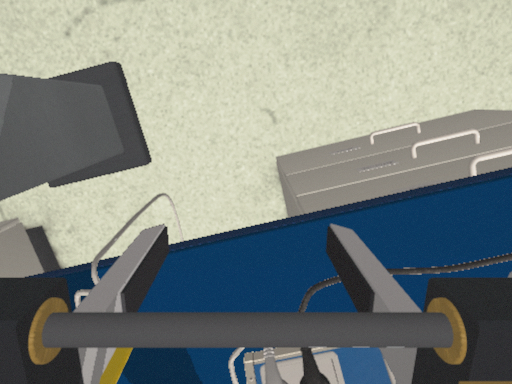

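The top view shows the robot base at the bottom and the rack at (193,195), with the orange strip in its middle slot at (188,188). The viewer is at (338,210) and the button at (291,202). Things that could be mistaken for the orange plate:
- yellow plates at (138,272) and (307,278)
- red plates at (197,266) and (253,241)
- grey plates in the rack at about (173,188) and (205,185)

I choose the orange one in the rack and will check it in a close crop.

```bash
cat > h.py <<'E'
from cell import *
import cv2,numpy as np
from scipy.spatial.transform import Rotation as R
def w(cam,p): 
    T=camera_params(cam)['T']; return (T[:3,:3]@np.array(p)+T[:3,3])
def px(cam,d,u,v,T=None):
    c=camera_params(cam); z=d[int(v),int(u)]
    T=c['T'] if T is None else T
    return T[:3,:3]@np.array([(u-c['cx'])/c['fx']*z,(v-c['cy'])/c['fy']*z,z])+T[:3,3]
def cloud(cam,d,m,T=None):
    c=camera_params(cam);T=c['T'] if T is None else T
    v,u=np.nonzero(m&(d>0)); z=d[v,u]
    P=np.stack([(u-c['cx'])/c['fx']*z,(v-c['cy'])/c['fy']*z,z],1)
    return P@T[:3,:3].T+T[:3,3],u,v
def tool():
    s=read_state(); return s['eef_pos'],R.from_euler('xyz',s['eef_rot']).as_matrix()
E
python3 - <<'E'
from h import *
np.set_printoptions(precision=1,suppress=True)
for cam in ["top","scene"]:
    for n in ["orange_plate_center","grey_plate_a_center","plate_rack","viewer_panel","light_button_top"]:
        for r in place_of(cam,n)[:4]: print(cam,n,round(r['conf'],2),w(cam,r['at']))
p=cv2.imread("pics/top0.png")
a=cv2.resize(p[155:235,150:230],(400,400),interpolation=3);b=cv2.resize(p[170:250,275:365],(400,356),interpolation=3)
o=np.zeros((400,800,3),np.uint8);o[:,:400]=a;o[:356,400:]=b
cv2.imwrite("pics/crop1.png",o)
print(read_state()['clock'])
E
```

```text
top orange_plate_center 0.81 [532.7 151.6  66.4]
top orange_plate_center 0.72 [773.2 -81.5  -2.2]
top orange_plate_center 0.67 [ 321.2 -191.9   58.1]
top orange_plate_center 0.64 [305.7 274.1  62.5]
top grey_plate_a_center 0.83 [412.  -35.9  62.4]
top grey_plate_a_center 0.56 [327.2 115.2  57.4]
top plate_rack 0.96 [532.7 154.1  -1.4]
top viewer_panel 0.95 [ 524.8 -256.3   34.4]
top light_button_top 0.5 [ 546.8 -141.7   36.2]
scene orange_plate_center 0.86 [ 322.8 -192.1   58.5]
scene orange_plate_center 0.8 [531.8 153.7  67.9]
scene grey_plate_a_center 0.82 [549.1 102.6  72.7]
scene grey_plate_a_center 0.8 [327.1 114.9  63.1]
scene grey_plate_a_center 0.65 [408.9 -35.   60.1]
scene grey_plate_a_center 0.26 [687.4  -1.6  -3. ]
scene viewer_panel 0.82 [ 525.7 -260.6   36.8]
scene light_button_top 0.57 [ 543.3 -142.7   34.3]
0.65
```

View pics/crop1.png

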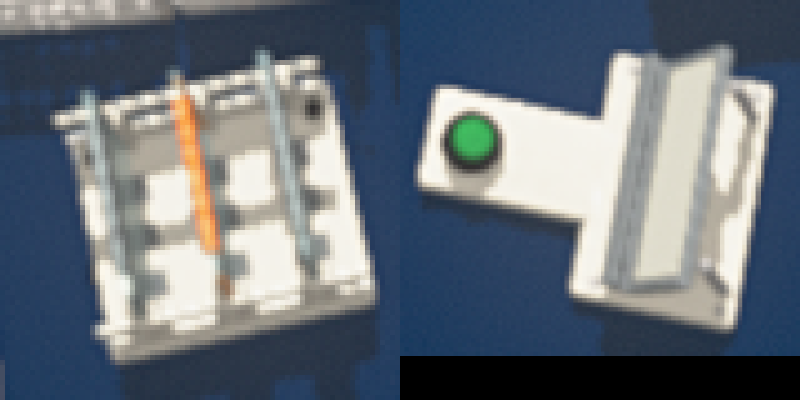

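```bash
python3 - <<'E'
from h import *
np.set_printoptions(precision=2,suppress=True)
for cam in ["top","scene"]:
    p=cv2.imread(f"pics/{cam}0.png");d=np.load(cam+"0.npy")
    h=cv2.cvtColor(p,cv2.COLOR_BGR2HSV)
    m=(h[...,0]>=8)&(h[...,0]<=20)&(h[...,1]>120)&(h[...,2]>130)
    P,u,v=cloud(cam,d,m)
    k=(np.hypot(P[:,0]-532,P[:,1]-152)<90)&(P[:,2]>40); 
    P=P[k];print(cam,len(P),"strip mean",P.mean(0),P.min(0),P.max(0))
    # intersect rays with z=121 / 130
    c=camera_params(cam);T=c['T'];U=np.stack([(u[k]-c['cx'])/c['fx'],(v[k]-c['cy'])/c['fy'],np.ones(k.sum())],1)@T[:3,:3].T
    Q=T[:3,3]+U*((128-T[2,3])/U[:,2])[:,None]
    r=cv2.fitLine(Q[:,:2].astype(np.float32),cv2.DIST_HUBER,0,.01,.01).ravel();print("ray z128 line",r,np.degrees(np.arctan2(r[1],r[0])),"mean",Q.mean(0),Q.min(0),Q.max(0))
    g=(h[...,0]>50)&(h[...,0]<80)&(h[...,1]>120)&(h[...,2]>80)
    P,u,v=cloud(cam,d,g);k=np.hypot(P[:,0]-545,P[:,1]+142)<40;print("btn",k.sum(),P[k].mean(0),np.median(P[k],0))
    # all rack cloud and viewer cloud
    P,u,v=cloud(cam,d,np.ones(d.shape,bool))
    k=(abs(P[:,0]-532)<120)&(abs(P[:,1]-152)<120)&(P[:,2]>62)&(P[:,2]<82)
    r=cv2.minAreaRect(P[k][:,:2].astype(np.float32));print("rack minrect",r,k.sum())
    k=(abs(P[:,0]-525)<110)&(abs(P[:,1]+262)<80)&(P[:,2]>50)&(P[:,2]<105)
    A=P[k]; 
    # ransac plane w/ normal tilt 20
    best=None;rng=np.random.default_rng(0)
    for i in range(500):
        a=A[rng.choice(len(A),3,False)];n=np.cross(a[1]-a[0],a[2]-a[0]);L=np.linalg.norm(n)
        if L<200: continue
        n/=L
        if n[1]<0:n=-n
        if abs(n[2]-.342)>.1 : continue
        s=abs((A-a[0])@n)<3
        if best is None or s.sum()>best.sum(): best=s
    if best is not None:
        B=A[best];ce=B.mean(0);n=np.linalg.svd(B-ce)[2][2];n*=np.sign(n[1])
        print("panel",len(B),ce,n,"yaw of normal",np.degrees(np.arctan2(n[1],n[0])),"tilt",np.degrees(np.arcsin(n[2])),B.min(0),B.max(0))
        # point at z=36 plane line
        hd=n[:2]/np.linalg.norm(n[:2]);print("offset of corner line along hd at z36", (ce@n-36*n[2])/np.linalg.norm(n[:2]))
        al=np.array([-hd[1],hd[0]]);t=B[:,:2]@al;print("along range",np.percentile(t,[0,1,50,99,100]))
    k=(abs(P[:,0]-535)<120)&(P[:,1]<-120)&(P[:,1]>-330)&(P[:,2]>12)&(P[:,2]<48);r=cv2.minAreaRect(P[k][:,:2].astype(np.float32));print("base",r,k.sum())
E
```

```text
top 92 strip mean [535.69 149.28 129.52] [493.25 134.    86.45] [577.23 164.63 137.68]
ray z128 line [  0.96   0.29 535.24 149.34] 16.932533 mean [536.03 149.53 128.  ] [494.03 134.14 128.  ] [578.16 164.88 128.  ]
btn 70 [ 544.25 -140.76   35.27] [ 543.9  -140.72   35.82]
rack minrect ((573.164306640625, 162.39419555664062), (213.8143768310547, 156.30064392089844), 17.911239624023438) 356
panel 531 [ 523.22 -273.21   77.71] [0.13 0.92 0.37] yaw of normal 81.7761544769312 tilt 21.860233451989245 [ 445.92 -295.06   50.27] [ 604.83 -252.98  102.89]
offset of corner line along hd at z36 -178.82154756782887
along range [-639.51 -637.18 -555.22 -480.89 -480.12]
base ((532.36767578125, -225.06784057617188), (220.22938537597656, 170.25901794433594), 82.1764144897461) 1770
scene 102 strip mean [533.74 147.27 112.6 ] [474.63 129.02  45.73] [586.62 163.94 131.41]
ray z128 line [  0.89   0.45 497.8  126.35] 26.889252 mean [501.31 125.31 128.  ] [380.26  53.66 128.  ] [572.59 165.05 128.  ]
btn 77 [ 537.01 -144.21   32.71] [ 535.39 -144.38   34.  ]
rack minrect ((530.9771728515625, 149.01730346679688), (136.54722595214844, 155.114990234375), 18.108163833618164) 533
panel 295 [ 507.64 -280.78   78.17] [0.16 0.95 0.29] yaw of normal 80.59120038186344 tilt 16.68500383078644 [ 440.43 -300.38   50.61] [ 601.19 -258.91   97.12]
offset of corner line along hd at z36 -181.37622850696027
along range [-642.2  -637.25 -542.98 -480.68 -479.52]
base ((518.2295532226562, -225.18971252441406), (210.37237548828125, 172.9823760986328), 89.14981079101562) 1919
```

```bash
cat >> h.py <<'E'
def down(yaw): # tool x down, z (jaw) horizontal at yaw deg
    a=np.radians(yaw); x=np.array([0,0,-1.]);z=np.array([np.cos(a),np.sin(a),0]);y=np.cross(z,x);return np.stack([x,y,z],1)
def plan(p,M,n):
    p0,M0=tool(); rv=R.from_matrix(M0.T@M).as_rotvec()
    d=(np.array(p)-p0)/1000
    print("rotvec deg",np.round(np.degrees(rv),1),"shift tool(mm)",np.round(M0.T@d*1000,1))
    step=rv/n
    for i in range(n):
        Mi=M0@R.from_rotvec(step*i).as_matrix()
        print(np.round(np.r_[step,Mi.T@d/n],4).tolist())
E
python3 - <<'E'
from h import *
p,M=tool();print(np.round(M,3)); 
for y in(-72.5,107.5):
  print(y);plan([515,143,330],down(y),12)
E
```

```text
[[-0.    -0.972  0.235]
 [ 0.     0.235  0.972]
 [-1.     0.     0.   ]]
-72.5
rotvec deg [148.9  -0.   -0. ] shift tool(mm) [-124.5 -467.1 -290.1]
[0.2166, -0.0, -0.0, -0.0104, -0.0389, -0.0242]
[0.2166, -0.0, -0.0, -0.0104, -0.0432, -0.0152]
[0.2166, -0.0, -0.0, -0.0104, -0.0455, -0.0056]
[0.2166, -0.0, -0.0, -0.0104, -0.0456, 0.0043]
[0.2166, -0.0, -0.0, -0.0104, -0.0436, 0.014]
[0.2166, -0.0, -0.0, -0.0104, -0.0396, 0.0231]
[0.2166, -0.0, -0.0, -0.0104, -0.0337, 0.031]
[0.2166, -0.0, -0.0, -0.0104, -0.0263, 0.0375]
[0.2166, -0.0, -0.0, -0.0104, -0.0176, 0.0423]
[0.2166, -0.0, -0.0, -0.0104, -0.0081, 0.0451]
[0.2166, -0.0, -0.0, -0.0104, 0.0018, 0.0458]
[0.2166, -0.0, -0.0, -0.0104, 0.0116, 0.0443]
107.5
rotvec deg [-31.1   0.   -0. ] shift tool(mm) [-124.5 -467.1 -290.1]
[-0.0452, 0.0, -0.0, -0.0104, -0.0389, -0.0242]
[-0.0452, 0.0, -0.0, -0.0104, -0.0378, -0.0259]
[-0.0452, 0.0, -0.0, -0.0104, -0.0366, -0.0276]
[-0.0452, 0.0, -0.0, -0.0104, -0.0353, -0.0292]
[-0.0452, 0.0, -0.0, -0.0104, -0.0339, -0.0308]
[-0.0452, 0.0, -0.0, -0.0104, -0.0325, -0.0323]
[-0.0452, 0.0, -0.0, -0.0104, -0.031, -0.0337]
[-0.0452, 0.0, -0.0, -0.0104, -0.0295, -0.0351]
[-0.0452, 0.0, -0.0, -0.0104, -0.0279, -0.0364]
[-0.0452, 0.0, -0.0, -0.0104, -0.0262, -0.0376]
[-0.0452, 0.0, -0.0, -0.0104, -0.0245, -0.0387]
[-0.0452, 0.0, -0.0, -0.0104, -0.0227, -0.0398]
```

Call:
play_rows(
  motion=[0,0,0,-0.05,0,0,0.1,0,0,0,-0.05,0,0,0.1,-0.045,0,0,-0.002,-0.039,-0.024,0.1,-0.045,0,0,-0.002,-0.038,-0.026,0.1,-0.045,0,0,-0.002,-0.037,-0.028,0.1,-0.045,0,0,-0.002,-0.035,-0.029,0.1,-0.045,0,0,-0.002,-0.034,-0.031,0.1,-0.045,0,0,-0.002,-0.033,-0.032,0.1,-0.045,0,0,-0.002,-0.031,-0.034,0.1,-0.045,0,0,-0.002,-0.03,-0.035,0.1,-0.045,0,0,-0.002,-0.028,-0.036,0.1,-0.045,0,0,-0.002,-0.026,-0.038,0.1,-0.045,0,0,-0.002,-0.025,-0.039,0.1,-0.045,0,0,-0.002,-0.023,-0.04,0.1],
)

```text
clock: 2.05
eef_pos: [531.4, 132.9, 336.5]
eef_rot: [-1.654, 1.566, 0.25]
wrist_force: [-0.5, 1.3, 1.0]
finger_gap: 42.2
```

```bash
python3 - <<'E'
from h import *
p,M=tool();print(p,np.degrees(np.arctan2(M[1,2],M[0,2])))
c=camera_params("wrist");img,d=camera("wrist");cv2.imwrite("pics/w1.png",img);np.save("w1.npy",d);np.save("w1T.npy",c['T'])
for r in place_of("wrist","orange_plate_center")[:3]: print(r['conf'],w("wrist",r['at']))
E
```

```text
[531.44426355 132.87080747 336.47887004] 109.06529677810313
0.86 [535.73205294 147.48707681  63.65806254]
0.85 [300.62197158 275.30230045  56.59773334]
```

View pics/w1.png

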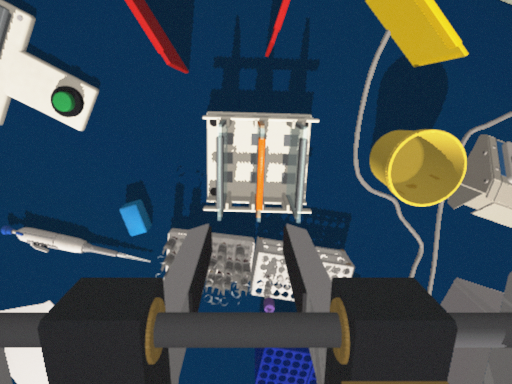

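The wrist view shows the rack with the orange strip running from (262,137) to (260,210), grey plates on either side at (221,170) and (301,170), and the green button at (67,101).

```bash
cat >> h.py <<'E'
def strip(img,d,T,zt=126,c=None):
    c=c or camera_params("wrist")
    h=cv2.cvtColor(img,cv2.COLOR_BGR2HSV)
    m=(h[...,0]>=8)&(h[...,0]<=20)&(h[...,1]>150)&(h[...,2]>130)
    n,l,s,ce=cv2.connectedComponentsWithStats(m.astype(np.uint8))
    return m,l,s,ce
E
python3 - <<'E'
from h import *
np.set_printoptions(precision=2,suppress=True)
img=cv2.imread("pics/w1.png");d=np.load("w1.npy");T=np.load("w1T.npy");c=camera_params("wrist")
m,l,s,ce=strip(img,d,T)
for i in range(1,len(s)):
    if s[i,4]>100: print(i,s[i],ce[i])
i=1+np.argmax([s[k,4]*(abs(ce[k][0]-261)<15) for k in range(1,len(s))])
v,u=np.nonzero(l==i)
U=np.stack([(u-c['cx'])/c['fx'],(v-c['cy'])/c['fy'],np.ones(len(u))],1)@T[:3,:3].T
P,_,_=cloud("wrist",d,l==i,T);print("depth z",np.percentile(P[:,2],[5,25,50,75,95]))
Q=T[:3,3]+U*((130-T[2,3])/U[:,2])[:,None]
r=cv2.fitLine(Q[:,:2].astype(np.float32),cv2.DIST_HUBER,0,.01,.01).ravel();print(r,np.degrees(np.arctan2(r[1],r[0])))
t=(Q[:,:2]-r[2:])@r[:2];print(t.min(),t.max());print("mid",r[2:]+r[:2]*(t.min()+t.max())/2)
# rack upper rails
P,_,_=cloud("wrist",d,np.ones(d.shape,bool),T)
k=(abs(P[:,0]-532)<110)&(abs(P[:,1]-150)<105)&(P[:,2]>68)&(P[:,2]<82);k&=np.hypot(P[:,0]-532,P[:,1]-150)<115
q=P[k][:,:2];print(cv2.minAreaRect(q.astype(np.float32)),k.sum())
# button and viewer in wrist
for u_,v_ in [(67,101)]: print(px("wrist",d,u_,v_,T))
E
```

```text
2 [256 138   9  73 443] [259.94 174.56]
depth z [116.77 129.48 130.25 130.85 131.62]
[  0.95   0.3  532.75 150.84] 17.699387
-44.46913233968506 44.67261281179828
mid [532.85 150.87]
((533.340087890625, 151.7261962890625), (133.61236572265625, 154.40185546875), 17.369497299194336) 1233
[ 539.49 -133.17   36.34]
```

```bash
python3 - <<'E'
from h import *
plan([533.5,150.3,180],down(107.6),5)
E
```

```text
rotvec deg [ 1.2 -0.   0.2] shift tool(mm) [155.3  -6.4  18.3]
[0.0042, -0.0002, 0.0006, 0.0311, -0.0013, 0.0037]
[0.0042, -0.0002, 0.0006, 0.0311, -0.0013, 0.0037]
[0.0042, -0.0002, 0.0006, 0.0311, -0.0013, 0.0037]
[0.0042, -0.0002, 0.0006, 0.0311, -0.0013, 0.0037]
[0.0042, -0.0002, 0.0006, 0.0311, -0.0013, 0.0037]
```

Call:
play_rows(
  motion=[0.01,0,0.001,0.03,-0.003,0.009,0.1,0.01,0,0.001,0.03,-0.003,0.009,0.1,0,0,0,0.035,0,0,0.1,0,0,0,0.035,0,0,0.1,0,0,0,0.025,0,0,0.1,0,0,0,0,0,0,0.1],
)

```text
clock: 2.75
eef_pos: [532.5, 151.3, 175.8]
eef_rot: [-1.736, 1.568, 0.138]
wrist_force: [0.1, 0.3, 0.2]
finger_gap: 42.3
```

```bash
python3 - <<'E'
from h import *
np.set_printoptions(precision=2,suppress=True)
c=camera_params("wrist");T=c['T'];img,d=camera("wrist");cv2.imwrite("pics/w2.png",img)
m,l,s,ce=strip(img,d,T)
i=1+np.argmax([s[k,4]*(abs(ce[k][0]-261)<60) for k in range(1,len(s))]);print(s[i],ce[i])
v,u=np.nonzero(l==i)
U=np.stack([(u-c['cx'])/c['fx'],(v-c['cy'])/c['fy'],np.ones(len(u))],1)@T[:3,:3].T
P,_,_=cloud("wrist",d,l==i,T);print("depth z",np.percentile(P[:,2],[5,25,50,75,95]))
Q=T[:3,3]+U*((130-T[2,3])/U[:,2])[:,None]
r=cv2.fitLine(Q[:,:2].astype(np.float32),cv2.DIST_HUBER,0,.01,.01).ravel();print(r,np.degrees(np.arctan2(r[1],r[0])))
t=(Q[:,:2]-r[2:])@r[:2];print(t.min(),t.max());print("mid",r[2:]+r[:2]*(t.min()+t.max())/2)
plan([533.5,150.3,102],down(107.6),4)
E
```

```text
[248 151   4 119 292] [249.35 203.32]
depth z [129.25 129.79 130.29 130.72 131.31]
[  0.95   0.3  530.32 153.52] 17.738508
-44.35036354542203 46.39567644339845
mid [531.3  153.83]
rotvec deg [-0.2 -0.   0.3] shift tool(mm) [75.8  0.5 -1.1]
[-0.0009, -0.0002, 0.0014, 0.0189, 0.0001, -0.0003]
[-0.0009, -0.0002, 0.0014, 0.0189, 0.0001, -0.0003]
[-0.0009, -0.0002, 0.0014, 0.0189, 0.0001, -0.0003]
[-0.0009, -0.0002, 0.0014, 0.0189, 0.0, -0.0003]
```

View pics/w2.png

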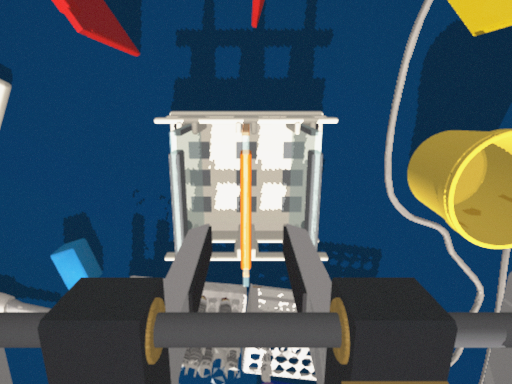

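The strip is at about x=246 px, midway between the fingertips (209 and 288). It is aligned, so I descend, close, and then lift straight up.

Call:
play_rows(
  motion=[0,0,0.002,0.02,0,0,0.1,0,0,0.001,0.02,0,0,0.1,0,0,0.001,0.02,0,0,0.1,0,0,0,0.013,0,0,0.1,0,0,0,0,0,0,0.1],
)

```text
clock: 3.3
eef_pos: [537.4, 153.7, 112.3]
eef_rot: [-1.69, 1.556, 0.185]
wrist_force: [0.1, 0.4, 0.4]
finger_gap: 42.1
```

Call:
play_rows(
  motion=[0,0,0,0,0,0,1,0,0,0,0,0,0,1,0,0,0,0,0,0,1,0,0,0,0,0,0,1,0,0,0,0,0,0,1,0,0,0,0,0,0,1],
  newtons=25,
)

```text
clock: 3.9
eef_pos: [539.3, 154.2, 117.1]
eef_rot: [-1.684, 1.55, 0.191]
wrist_force: [0.2, -0.5, -1.1]
finger_gap: 7.9
```

```bash
python3 - <<'E'
from h import *
print(read_state()['wrist_force'],read_state()['finger_gap'])
p,M=tool();print(p,M.round(4),np.degrees(np.arctan2(M[1,2],M[0,2])))
E
```

```text
[ 0.18993417 -0.53212507 -1.13318247] 7.8865633642762365
[539.25634176 154.20297712 117.14001798] [[ 0.0207 -0.9539 -0.2994]
 [ 0.004  -0.2994  0.9541]
 [-0.9998 -0.021  -0.0024]] 107.42437649857685
```

The holding rows drift upward by about 0.8 mm each, so the grip is too high: the tips are at z=117 rather than 102. I'll reopen slightly, correct it, and trim the drift in each row.

Call:
play_rows(
  motion=[0,0,0,0.001,0,0,0.1,0,0,0,0.001,0,0,0.1,0,0,0,0.001,0,0,0.1],
)

```text
clock: 4.2
eef_pos: [539.4, 154.2, 114.1]
eef_rot: [-1.681, 1.549, 0.194]
wrist_force: [0.3, -0.7, -0.0]
finger_gap: 28.0
```

```bash
python3 - <<'E'
from h import *
print(read_state()['clock'],read_state()['wrist_force'],read_state()['finger_gap'])
plan([533,150.8,102],down(107.6),3)
E
```

```text
4.2 [ 0.33551219 -0.66796113 -0.0130835 ] 28.037460096869044
rotvec deg [-0.2 -0.1  1.2] shift tool(mm) [11.9  7.4 -1.3]
[-0.001, -0.0008, 0.0071, 0.004, 0.0025, -0.0004]
[-0.001, -0.0008, 0.0071, 0.004, 0.0024, -0.0004]
[-0.001, -0.0008, 0.0071, 0.004, 0.0024, -0.0004]
```

Call:
play_rows(
  motion=[-0.001,0,0.007,0.004,0.0025,0,0.1,-0.001,0,0.007,0.004,0.0025,0,0.1,0,0,0.007,0.004,0.0025,0,0.1,0,0,0,0,0,0,0.1],
)

```text
clock: 4.6
eef_pos: [531.5, 151.7, 100.4]
eef_rot: [2.275, 1.567, -2.131]
wrist_force: [0.1, 0.2, 0.1]
finger_gap: 42.4
```

```bash
python3 - <<'E'
from h import *
plan([533,150.8,102],down(107.6),3)
E
```

```text
rotvec deg [-0.1 -0.1 -0.2] shift tool(mm) [-1.6 -1.2 -1.3]
[-0.0003, -0.0008, -0.0009, -0.0005, -0.0004, -0.0004]
[-0.0003, -0.0008, -0.0009, -0.0005, -0.0004, -0.0004]
[-0.0003, -0.0008, -0.0009, -0.0005, -0.0004, -0.0004]
```

Now it sits at z=100.4, vertical. Close the gripper.

Call:
play_rows(
  motion=[0,0,0,0,0,0,1,0,0,0,0,0,0,1,0,0,0,0,0,0,1,0,0,0,0,0,0,1,0,0,0,0,0,0,1],
  newtons=25,
)

```text
clock: 5.1
eef_pos: [531.7, 151.7, 100.6]
eef_rot: [2.431, 1.568, -1.975]
wrist_force: [0.7, -2.1, -1.6]
finger_gap: 7.8
```

```bash
python3 - <<'E'
from h import *
print(read_state()['wrist_force'],read_state()['moment'],read_state()['finger_gap'])
plan([533,150.8,102],down(107.6),1)
E
```

```text
[ 0.74949055 -2.13437139 -1.62084936] [-0.28010839 -0.08646479 -0.03589816] 7.837900372654414
rotvec deg [-0.1 -0.1 -0.1] shift tool(mm) [-1.4 -1.  -1.3]
[-0.0009, -0.0025, -0.0021, -0.0014, -0.001, -0.0013]
```

Call:
play_rows(
  motion=[0,0,0,-0.005,0,0,1,0,0,0,-0.01,0,0,1,0,0,0,-0.01,0,0,1,0,0,0,-0.01,0,0,1],
)

```text
clock: 5.5
eef_pos: [531.1, 151.5, 137.2]
eef_rot: [2.053, 1.566, -2.354]
wrist_force: [0.6, -0.9, -1.7]
finger_gap: 7.9
```

```bash
python3 - <<'E'
from h import *
print(read_state()['wrist_force'],read_state()['moment'],read_state()['finger_gap'])
plan([531.7,151.7,180],down(107.5),4)
E
```

```text
[ 0.62598915 -0.86763949 -1.65953659] [-0.05866419 -0.0438742   0.0047795 ] 7.9298353707736995
rotvec deg [ 0.  -0.1 -0.3] shift tool(mm) [-42.8  -0.4  -0.1]
[0.0002, -0.0006, -0.0011, -0.0107, -0.0001, -0.0]
[0.0002, -0.0006, -0.0011, -0.0107, -0.0001, -0.0]
[0.0002, -0.0006, -0.0011, -0.0107, -0.0001, -0.0]
[0.0002, -0.0006, -0.0011, -0.0107, -0.0001, -0.0]
```

Wrist force is −1.7 N, which matches a plate of about 0.18 kg hanging free. Continue lifting.

Call:
play_rows(
  motion=[0,0,-0.001,-0.015,0,0,1,0,0,-0.001,-0.015,0,0,1,0,0,-0.001,-0.02,0,0,1,0,0,0,-0.03,0,0,1,0,0,0,-0.03,0,0,1,0,0,0,-0.03,0,0,1,0,0,0,0,0,0,1],
)

```text
clock: 6.2
eef_pos: [530.7, 152.3, 290.6]
eef_rot: [-2.002, 1.565, -0.125]
wrist_force: [-0.2, 0.1, -1.7]
finger_gap: 7.9
```

```bash
python3 - <<'E'
from h import *
print(read_state()['wrist_force'],read_state()['moment'],read_state()['finger_gap'],read_state()['joints'])
for n in ["scene","wrist"]:
    p,d=camera(n); cv2.imwrite(f"pics/{n}3.png",p)
E
```

```text
[-0.17653652  0.10636643 -1.66119651] [ 0.07779523 -0.02689413  0.0143497 ] 7.874629901050312 [ 0.21400354  0.25199315  1.38570134 -0.00180747  1.49877973 -1.66322493]
```

View pics/scene3.png

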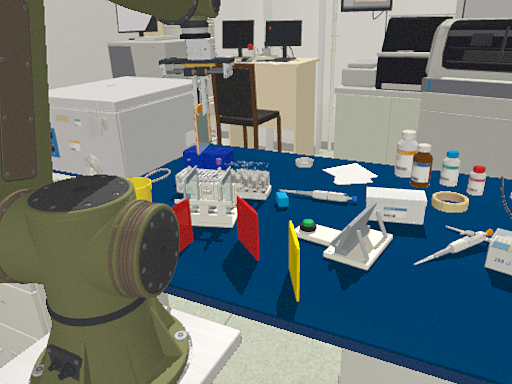

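View pics/wrist3.png

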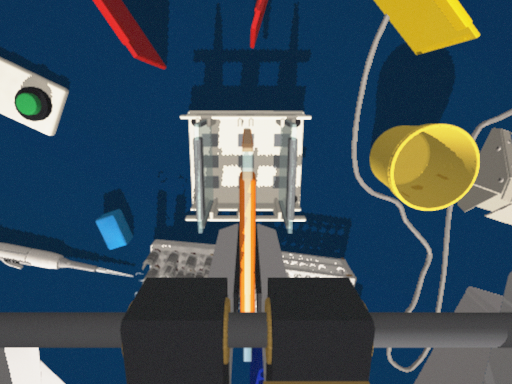

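```bash
python3 - <<'E'
from h import *
plan([530,-190,320],down(81.8),14)
E
```

```text
rotvec deg [25.8 -0.1 -0. ] shift tool(mm) [ -33.   103.1 -326.3]
[0.0321, -0.0001, -0.0, -0.0024, 0.0074, -0.0233]
[0.0321, -0.0001, -0.0, -0.0024, 0.0066, -0.0235]
[0.0321, -0.0001, -0.0, -0.0024, 0.0058, -0.0237]
[0.0321, -0.0001, -0.0, -0.0024, 0.0051, -0.0239]
[0.0321, -0.0001, -0.0, -0.0024, 0.0043, -0.0241]
[0.0321, -0.0001, -0.0, -0.0024, 0.0035, -0.0242]
[0.0321, -0.0001, -0.0, -0.0024, 0.0028, -0.0243]
[0.0321, -0.0001, -0.0, -0.0024, 0.002, -0.0244]
[0.0321, -0.0001, -0.0, -0.0024, 0.0012, -0.0244]
[0.0321, -0.0001, -0.0, -0.0024, 0.0004, -0.0244]
[0.0321, -0.0001, -0.0, -0.0024, -0.0004, -0.0244]
[0.0321, -0.0001, -0.0, -0.0024, -0.0012, -0.0244]
[0.0321, -0.0001, -0.0, -0.0024, -0.0019, -0.0244]
[0.0321, -0.0001, -0.0, -0.0024, -0.0027, -0.0243]
```

Call:
play_rows(
  motion=[0.016,0,0,-0.002,0.004,-0.012,1,0.032,0,0,-0.002,0.007,-0.023,1,0.032,0,0,-0.002,0.006,-0.024,1,0.032,0,0,-0.002,0.005,-0.024,1,0.032,0,0,-0.002,0.004,-0.024,1,0.032,0,0,-0.002,0.004,-0.024,1,0.032,0,0,-0.002,0.003,-0.024,1,0.032,0,0,-0.002,0.002,-0.024,1,0.032,0,0,-0.002,0.001,-0.024,1,0.032,0,0,-0.002,0,-0.024,1,0.032,0,0,-0.002,0,-0.024,1,0.032,0,0,-0.002,-0.001,-0.024,1,0.032,0,0,-0.002,-0.002,-0.024,1,0.032,0,0,-0.002,-0.002,-0.024,1,0.016,0,0,0,-0.001,-0.012,1,0,0,0,0,0,0,1,0,0,0,0,0,0,1],
)

```text
clock: 8.0
eef_pos: [518.5, -210.1, 297.9]
eef_rot: [1.661, 1.538, 3.058]
wrist_force: [0.1, 0.4, -1.1]
finger_gap: 7.9
```

```bash
python3 - <<'E'
from h import *
np.set_printoptions(precision=2,suppress=True)
p,M=tool();print(p,M,np.degrees(np.arctan2(M[1,2],M[0,2])),read_state()['finger_gap'])
T=camera_params("wrist")['T'];img,d=camera("wrist");cv2.imwrite("pics/w4.png",img);np.save("w4.npy",d);np.save("w4T.npy",T)
for n in ["viewer_panel","light_button_top","orange_plate_center"]:
    for r in place_of("wrist",n)[:2]: print(n,r['conf'],w("wrist",r['at']))
E
```

```text
[ 518.47 -210.15  297.85] [[-0.03 -0.98  0.17]
 [ 0.    0.17  0.98]
 [-1.    0.03 -0.  ]] 80.01495508540359 7.92370693692139
viewer_panel 0.87 [ 525.55 -251.7    35.37]
light_button_top 0.75 [ 546.06 -145.44   37.4 ]
orange_plate_center 0.69 [ 319.24 -190.83   63.42]
```

View pics/w4.png

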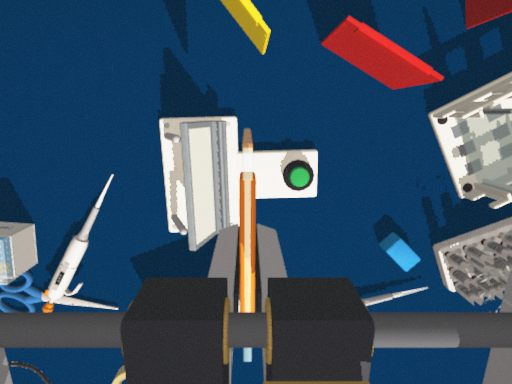

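The wrist view shows the plate edge-on at x≈247. The viewer panel spans about (185–222, 122–245) to its left, and the button is at (299,176).

```bash
python3 - <<'E'
from h import *
np.set_printoptions(precision=2,suppress=True)
img=cv2.imread("pics/w4.png");d=np.load("w4.npy");T=np.load("w4T.npy")
cv2.imwrite("pics/w4c.png",cv2.resize(img[105:260,150:330],(720,620)[::1],interpolation=3)[:600])
hh,ww=d.shape;vv,uu=np.mgrid[:hh,:ww]
m=(uu<236)&(uu>150)&(vv>105)&(vv<265)
P,u,v=cloud("wrist",d,m,T)
k=(P[:,2]>48)&(P[:,2]<94);A=P[k]
best=None;rng=np.random.default_rng(0)
for i in range(2000):
    a=A[rng.choice(len(A),3,False)];n=np.cross(a[1]-a[0],a[2]-a[0]);L=np.linalg.norm(n)
    if L<300: continue
    n/=L; n*=np.sign(n[1])
    if abs(n[2]-.342)>.08: continue
    s=abs((A-a[0])@n)<1.5
    if best is None or s.sum()>best.sum(): best=s
B=A[best];ce=B.mean(0);n=np.linalg.svd(B-ce,full_matrices=False)[2][2];n*=np.sign(n[1])
print(len(B),ce,n,"yaw",np.degrees(np.arctan2(n[1],n[0])),"tilt",np.degrees(np.arcsin(n[2])),B.min(0),B.max(0))
hd=n[:2]/np.linalg.norm(n[:2]);off=(ce@n-36*n[2])/np.linalg.norm(n[:2])
al=np.array([-hd[1],hd[0]]);t=B[:,:2]@al;pc=np.percentile(t,[0,1,50,99,100]);print(off,pc)
print("corner mid",off*hd+al*(pc[0]+pc[4])/2)
# profile: height vs hd-distance near the middle
k=abs(P[:,:2]@al-(pc[0]+pc[4])/2)<60
x=P[k][:,:2]@hd-off;z=P[k][:,2]
for b in np.arange(-50,45,2.5):
    q=z[(x>=b)&(x<b+2.5)]
    if len(q): print(b,len(q),np.percentile(q,[10,50,90]))
h=cv2.cvtColor(img,cv2.COLOR_BGR2HSV);g=(h[...,0]>50)&(h[...,0]<80)&(h[...,1]>120)&(h[...,2]>80)&(vv<200)
Q,_,_=cloud("wrist",d,g,T);print("btn",len(Q),(Q.min(0)+Q.max(0))/2,np.median(Q,0))
E
```

```text
2261 [ 519.54 -268.93   72.46] [0.14 0.93 0.34] yaw 81.59152033954004 tilt 20.091301567169648 [ 443.92 -288.84   48.  ] [ 602.92 -250.15   93.99]
-176.72677398183964 [-637.09 -634.72 -551.32 -479.23 -477.89]
corner mid [ 525.65 -256.35]
-50.0 118 [13.44 14.62 53.6 ]
-47.5 16 [58.25 71.1  76.07]
-45.0 16 [64.8  77.92 80.39]
-42.5 21 [72.71 79.65 80.8 ]
-40.0 18 [75.89 78.91 80.27]
-37.5 12 [75.04 77.44 78.7 ]
-32.5 114 [93.57 94.59 95.5 ]
-30.0 172 [94.62 95.54 96.62]
-27.5 190 [95.45 96.46 97.41]
-25.0 214 [95.63 96.65 97.61]
-22.5 264 [91.69 93.77 95.85]
-20.0 285 [84.65 87.64 90.54]
-17.5 271 [77.48 80.87 83.65]
-15.0 250 [70.86 73.71 76.76]
-12.5 245 [63.96 67.28 69.7 ]
-10.0 237 [57.23 60.04 62.87]
-7.5 224 [50.01 52.92 56.03]
-5.0 213 [42.69 46.16 48.83]
-2.5 191 [36.23 38.46 41.29]
0.0 149 [36.36 37.34 38.28]
2.5 147 [37.32 38.1  39.15]
5.0 151 [37.86 39.13 40.44]
7.5 103 [40.17 48.02 49.2 ]
10.0 165 [48.12 49.12 50.1 ]
12.5 191 [43.41 46.41 48.88]
15.0 217 [14.58 40.92 42.45]
17.5 185 [13.76 15.   38.77]
20.0 141 [13.35 14.38 15.65]
22.5 140 [13.4  14.65 15.71]
25.0 106 [13.65 14.58 15.7 ]
27.5 25 [13.71 14.8  16.25]
30.0 163 [313.2  331.69 345.47]
32.5 185 [310.46 331.19 344.67]
35.0 193 [308.26 329.38 344.6 ]
37.5 187 [309.36 330.58 345.49]
40.0 27 [331.62 342.37 347.44]
btn 322 [ 542.54 -140.54   32.44] [ 541.69 -141.28   35.98]
```

View pics/w4c.png

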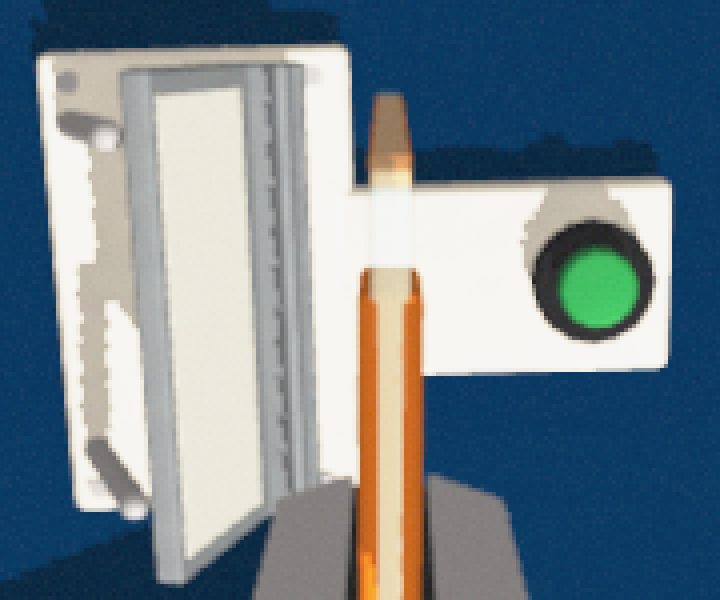

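```bash
cat >> h.py <<'E'
yawv=np.radians(81.6);hd=np.array([np.cos(yawv),np.sin(yawv),0]);al=np.array([-np.sin(yawv),np.cos(yawv),0])
c20,s20=np.cos(np.radians(20)),np.sin(np.radians(20));Z=np.array([0,0,1.])
UP=-hd*s20+Z*c20; N=hd*c20+Z*s20
CORN=np.array([526,-256.4,36.]) 
def view(h,s,bot=90.6,dy=1.0):
    M=np.stack([-UP,np.cross(N,-UP),N],1)
    return CORN+UP*(bot+h)+N*s+al*dy, M
E
python3 - <<'E'
from h import *
print(view(45,25)[0])
plan(*view(45,25),8)
E
```

```text
[ 521.66752758 -278.89402362  171.97282296]
rotvec deg [ -1.8 -20.2  -1.5] shift tool(mm) [126.2 -18.7 -67.4]
[-0.004, -0.044, -0.0034, 0.0158, -0.0023, -0.0084]
[-0.004, -0.044, -0.0034, 0.0154, -0.0023, -0.0091]
[-0.004, -0.044, -0.0034, 0.015, -0.0022, -0.0098]
[-0.004, -0.044, -0.0034, 0.0145, -0.0021, -0.0104]
[-0.004, -0.044, -0.0034, 0.0141, -0.002, -0.0111]
[-0.004, -0.044, -0.0034, 0.0136, -0.0019, -0.0117]
[-0.004, -0.044, -0.0034, 0.0131, -0.0018, -0.0123]
[-0.004, -0.044, -0.0034, 0.0125, -0.0017, -0.0129]
```

Call:
play_rows(
  motion=[-0.004,-0.044,-0.003,0.016,-0.002,-0.008,1,-0.004,-0.044,-0.003,0.015,-0.002,-0.009,1,-0.004,-0.044,-0.003,0.015,-0.002,-0.01,1,-0.004,-0.044,-0.003,0.014,-0.002,-0.01,1,-0.004,-0.044,-0.003,0.014,-0.002,-0.011,1,-0.004,-0.044,-0.003,0.013,-0.002,-0.012,1,0,-0.03,-0.003,0,0,0,1,0,0,0,0,0,0,1],
)

```text
clock: 9.0
eef_pos: [523.1, -256.9, 204.2]
eef_rot: [0.006, 1.269, 1.434]
wrist_force: [0.9, 0.1, -1.3]
finger_gap: 8.0
```

```bash
python3 - <<'E'
from h import *
print(read_state()['joints'],read_state()['finger_gap'],read_state()['wrist_force'])
plan(*view(45,25),3)
E
```

```text
[-0.64105435  0.45099642  1.34632464  0.2637641   1.49618162 -2.10913068] 7.961222350934065 [ 0.87050326  0.09497077 -1.26091873]
rotvec deg [ 0.2 -2.7 -0.2] shift tool(mm) [ 24.2  -1.7 -30.6]
[0.0012, -0.0158, -0.001, 0.0081, -0.0006, -0.0102]
[0.0012, -0.0158, -0.001, 0.0079, -0.0006, -0.0103]
[0.0012, -0.0158, -0.001, 0.0078, -0.0006, -0.0104]
```

Call:
play_rows(
  motion=[0.001,-0.016,-0.001,0.008,-0.001,-0.01,1,0.001,-0.016,-0.001,0.008,-0.001,-0.01,1,0.001,-0.016,-0.001,0.008,0,-0.01,1,0,0,0,0,0,0,1,0,0,0,0,0,0,1],
)

```text
clock: 9.5
eef_pos: [522.9, -278.5, 171.2]
eef_rot: [-0.007, 1.22, 1.42]
wrist_force: [0.4, 0.1, -0.1]
finger_gap: 8.1
```

```bash
python3 - <<'E'
from h import *
T=camera_params("wrist")['T'];img,d=camera("wrist");cv2.imwrite("pics/w5.png",img);np.save("w5.npy",d);np.save("w5T.npy",T)
img,d=camera("scene");cv2.imwrite("pics/s5.png",cv2.resize(img[100:300,250:450],(600,600),interpolation=3))
plan(*view(45,25),1)
E
```

```text
rotvec deg [0.2 0.1 0.1] shift tool(mm) [-0.8  1.2 -0.6]
[0.0032, 0.001, 0.0013, -0.0008, 0.0012, -0.0006]
```

View pics/w5.png

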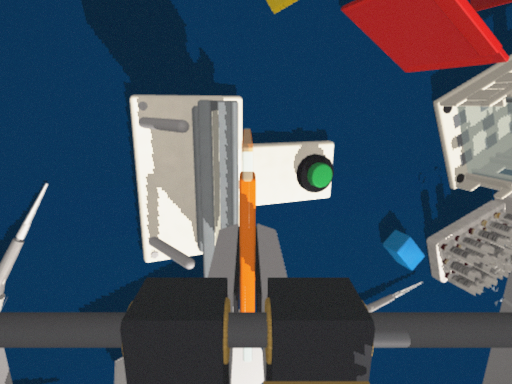

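View pics/s5.png

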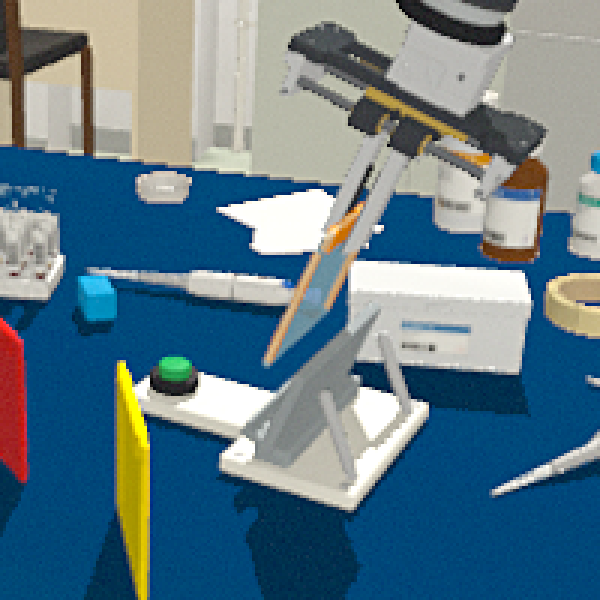

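Call:
play_rows(
  motion=[0.003,0.001,0.001,0.007,0.001,-0.005,1,0,0,0,0.007,0,-0.007,1,0,0,0,0.008,0,-0.006,1,0,0,0,0,0,0,1,0,0,0,0,0,0,1],
)

```text
clock: 10.1
eef_pos: [520.6, -287.8, 142.7]
eef_rot: [-0.003, 1.223, 1.423]
wrist_force: [-0.8, 0.3, -1.9]
finger_gap: 7.8
```

```bash
python3 - <<'E'
from h import *
np.set_printoptions(precision=2,suppress=True)
T=camera_params("wrist")['T'];img,d=camera("wrist");cv2.imwrite("pics/w6.png",cv2.resize(img[80:280,120:340],(770,700),interpolation=3)[:600])
c=camera_params("wrist")
plan(*view(15,6.3),1)
p,M=tool()
# draw predicted: where panel corner line, lip inner edge, plate bottom front/back lines project
def pr(P):
    q=T[:3,:3].T@(P-T[:3,3]);return q[:2]/q[2]*c['fx']+[c['cx'],c['cy']]
for nm,P in [("corner far",CORN-al*80),("corner mid",CORN),("panel top far",CORN-al*80+UP*65),("plate bottom far",p-UP*90.6-al*61),("plate top far",p+UP*29.4-al*61)]: print(nm,pr(P),(pr(P)-[120,80])*3.5)
print(read_state()['finger_gap'],read_state()['wrist_force'])
img,d=camera("scene");cv2.imwrite("pics/s6.png",cv2.resize(img[120:280,280:440],(600,600),interpolation=3))
E
```

```text
rotvec deg [ 0.1 -0.   0. ] shift tool(mm) [ 5.5  0.2 -0.3]
[0.0009, -0.0008, 0.0004, 0.0055, 0.0002, -0.0003]
corner far [239.49 269.86] [418.22 664.51]
corner mid [239.03 191.84] [416.61 391.43]
panel top far [237.51 310.16] [411.29 805.55]
plate bottom far [246.06 261.43] [441.22 635.02]
plate top far [245.02 362.42] [437.57 988.47]
7.971031548993344 [-0.1  -0.07 -1.48]
```

View pics/w6.png

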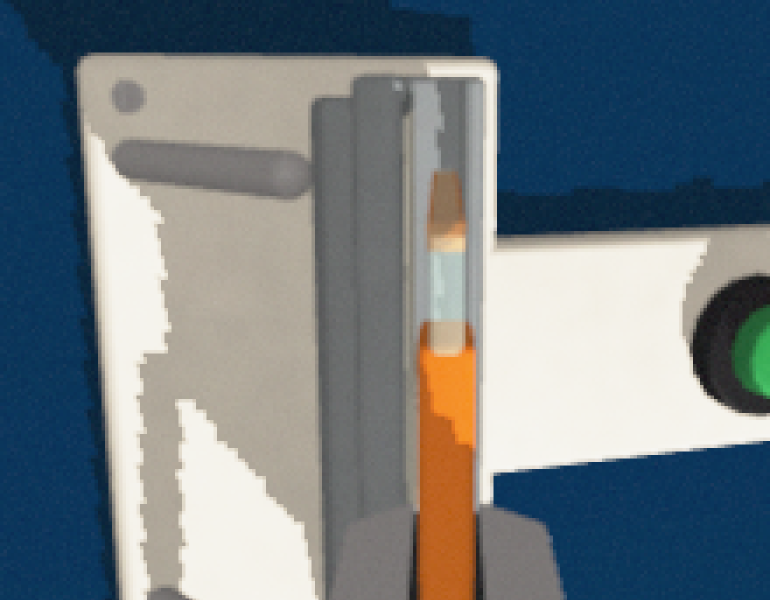

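View pics/s6.png

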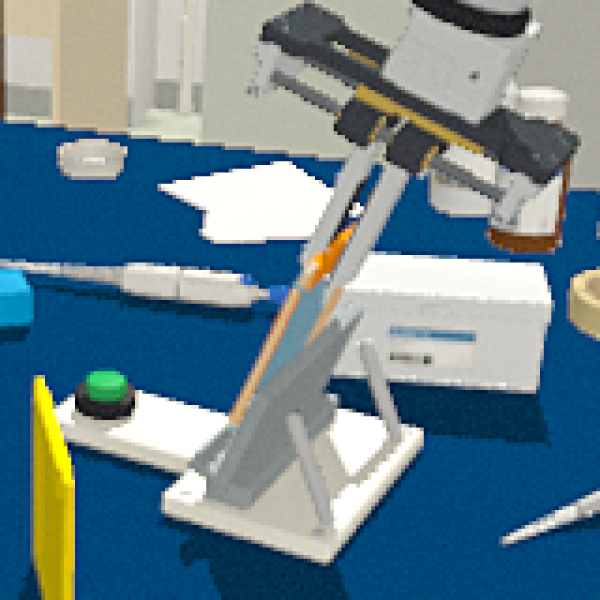

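Call:
play_rows(
  motion=[0.001,0,0,0.005,0,0,1,0,0,0,0.005,0,0,1,0,0,0,0.003,0,0,1,0,0,0,0,0,0,1,0,0,0,0,0,0,1],
)

```text
clock: 10.7
eef_pos: [521.7, -282.7, 130.2]
eef_rot: [-0.004, 1.223, 1.42]
wrist_force: [0.6, -0.2, -1.5]
finger_gap: 7.7
```

```bash
python3 - <<'E'
from h import *
plan(*view(0,6.0),1)
print(read_state()['finger_gap'],read_state()['wrist_force'])
img,d=camera("wrist");cv2.imwrite("pics/w7.png",cv2.resize(img[80:240,200:300],(500,800),interpolation=3)[:600])
E
```

```text
rotvec deg [ 0.  -0.1  0.1] shift tool(mm) [ 7.   0.6 -1.1]
[0.0007, -0.0015, 0.0014, 0.007, 0.0006, -0.0011]
7.655846094516597 [ 0.56798796 -0.23155628 -1.50273986]
```

View pics/w7.png

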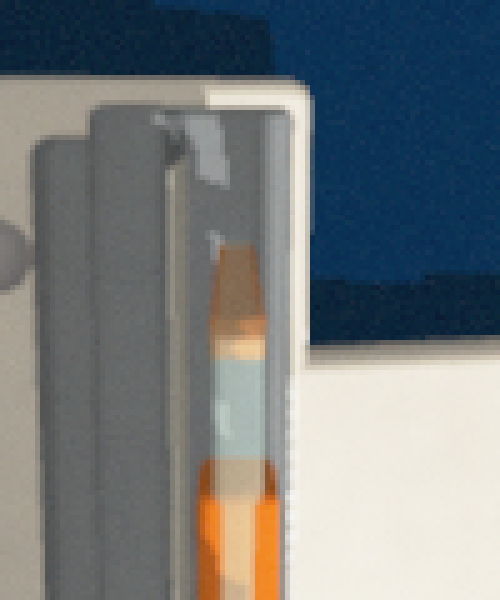

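The plate bottom spans x≈213–262 between the panel corner (188) and the lip (263). I shift it about 2 mm toward the panel and go on down gently.

Call:
play_rows(
  motion=[0.001,-0.001,0.001,0,0,-0.002,1,0,0,0,0.002,0,-0.001,1,0,0,0,0.002,0,0,1,0,0,0,0,0,0,1],
)

```text
clock: 11.15
eef_pos: [521.5, -284.6, 125.3]
eef_rot: [-0.002, 1.222, 1.422]
wrist_force: [-0.1, -0.5, -1.0]
finger_gap: 7.6
```

```bash
python3 - <<'E'
from h import *
plan(*view(0,4.5),1)
print(read_state()['finger_gap'],read_state()['wrist_force'],read_state()['moment'])
img,d=camera("wrist");cv2.imwrite("pics/w8.png",cv2.resize(img[80:240,200:300],(500,800),interpolation=3)[:600])
E
```

```text
rotvec deg [-0. -0.  0.] shift tool(mm) [3.1 0.7 0.8]
[-0.0004, -0.0006, 0.0008, 0.0031, 0.0007, 0.0008]
7.5697695665643145 [-0.05651021 -0.5216283  -1.03870571] [-0.32614055  0.09339769  0.04688783]
```

View pics/w8.png

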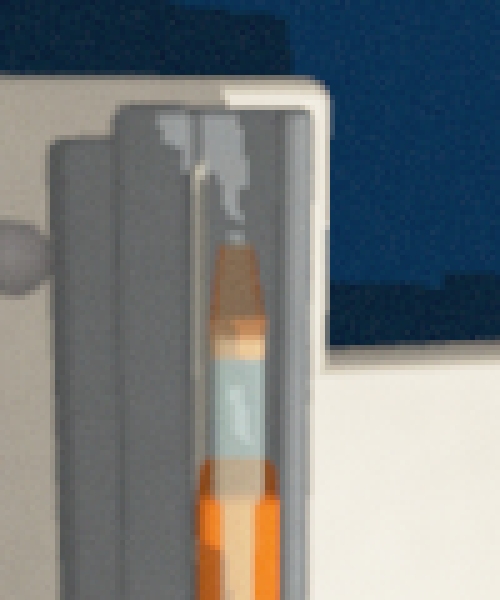

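Call:
play_rows(
  motion=[0,0,0,0.0015,0.0005,0.0005,1,0,0,0,0.001,0,0,1],
)

```text
clock: 11.4
eef_pos: [521.3, -283.2, 123.3]
eef_rot: [-0.004, 1.223, 1.42]
wrist_force: [1.5, -2.0, 4.3]
finger_gap: 7.6
```

Call:
play_rows(
  motion=[0,0,0,0.001,0,0,1,0,0,0,0.001,0,0,1],
)

```text
clock: 11.6
eef_pos: [521.6, -283.4, 123.2]
eef_rot: [-0.009, 1.224, 1.415]
wrist_force: [-5.3, -1.4, 8.1]
finger_gap: 7.8
```

```bash
python3 - <<'E'
from h import *
plan(*view(0,4.0),1)
print(read_state()['finger_gap'],read_state()['wrist_force'],read_state()['moment'])
E
```

```text
rotvec deg [ 0.  -0.2  0.2] shift tool(mm) [ 0.7  0.6 -0.1]
[0.0003, -0.0026, 0.0033, 0.0007, 0.0006, -0.0001]
7.836948306055464 [-5.27363308 -1.37881825  8.08776294] [0.15833875 0.86857635 0.32781127]
```

The plate is on the ledge floor at the expected height, with about 10 N of contact. I ease off slightly and move it against the panel.

Call:
play_rows(
  motion=[0,-0.003,0.003,-0.0003,0,-0.0008,1,0,0,0,-0.0003,0,-0.0008,1,0,0,0,0,0,-0.0005,1],
)

```text
clock: 11.9
eef_pos: [521.3, -285.6, 123.1]
eef_rot: [-0.001, 1.221, 1.423]
wrist_force: [0.4, 0.3, -0.5]
finger_gap: 7.8
```

```bash
python3 - <<'E'
from h import *
plan(*view(0,2.5),1)
print(read_state()['finger_gap'],read_state()['wrist_force'],read_state()['moment'])
img,d=camera("wrist");cv2.imwrite("pics/w9.png",cv2.resize(img[80:240,200:300],(500,800),interpolation=3)[:600])
img,d=camera("scene");cv2.imwrite("pics/s9.png",cv2.resize(img[120:280,280:440],(600,600),interpolation=3))
E
```

```text
rotvec deg [0. 0. 0.] shift tool(mm) [1.4 0.6 0.5]
[0.0004, 0.0004, 0.0002, 0.0014, 0.0006, 0.0005]
7.837065938241555 [ 0.36340014  0.2674069  -0.46224761] [-0.26501792  0.05032951 -0.00121553]
```

View pics/w9.png

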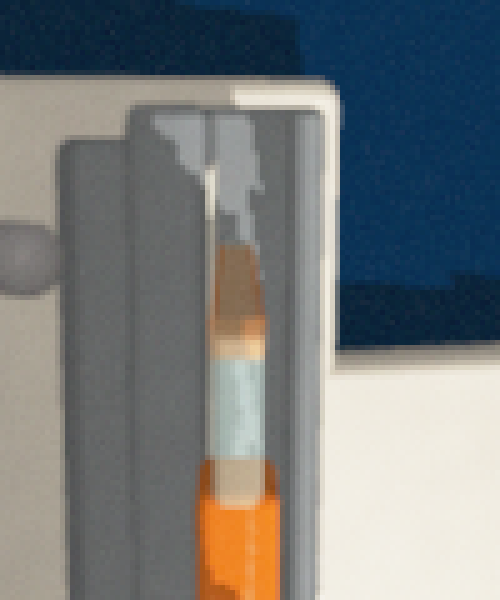

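View pics/s9.png

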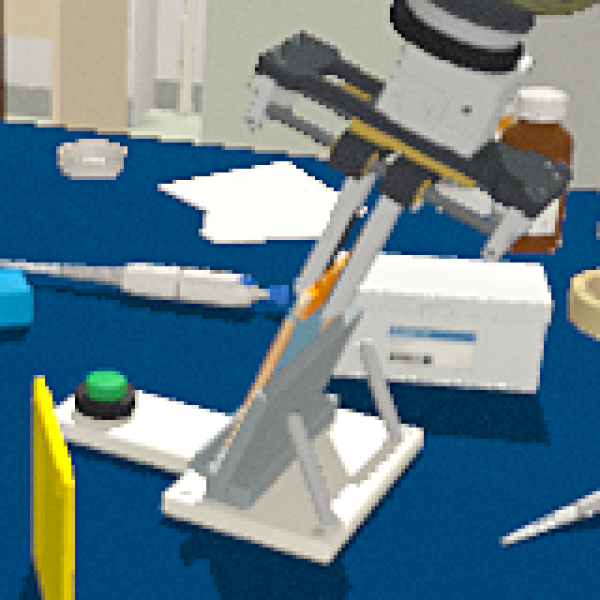

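Call:
play_rows(
  motion=[0,0,0,0.001,0.0005,0,1,0,0,0,0.0005,0,0,1,0,0,0,0,0,0,1],
)

```text
clock: 12.3
eef_pos: [521.3, -285.4, 122.5]
eef_rot: [-0.006, 1.222, 1.418]
wrist_force: [-0.9, -0.3, -0.7]
finger_gap: 7.9
```

Call:
play_rows(
  motion=[0,0,0.002,0.001,0,0,1,0,0,0.002,0.001,0,0,1],
)

```text
clock: 12.5
eef_pos: [521.4, -285.6, 122.4]
eef_rot: [0.001, 1.224, 1.426]
wrist_force: [-4.6, -2.2, 10.4]
finger_gap: 7.7
```

```bash
python3 - <<'E'
from h import *
plan(*view(0,2.5),1)
print(read_state()['finger_gap'],read_state()['wrist_force'],read_state()['moment'])
E
```

```text
rotvec deg [ 0.1 -0.1 -0. ] shift tool(mm) [0.7 0.7 0.7]
[0.0011, -0.002, -0.0006, 0.0007, 0.0007, 0.0007]
7.698982672496508 [-4.61420987 -2.15461816 10.40493303] [0.18793433 0.78016056 0.27234045]
```

Call:
play_rows(
  motion=[0,0,0,-0.0003,0,0,0.8,0,0,0,0,0,0,0.75,0,0,0,0,0,0,0.7],
)

```text
clock: 12.8
eef_pos: [521.3, -285.5, 122.4]
eef_rot: [0.002, 1.223, 1.427]
wrist_force: [-0.4, -0.6, 0.9]
finger_gap: 13.9
```

```bash
python3 - <<'E'
from h import *
plan(*view(0,2.5),1)
print(read_state()['finger_gap'],read_state()['wrist_force'],read_state()['moment'])
img,d=camera("wrist");cv2.imwrite("pics/w10.png",cv2.resize(img[80:240,200:300],(500,800),interpolation=3)[:600])
E
```

```text
rotvec deg [ 0.1 -0.1 -0.1] shift tool(mm) [0.7 0.6 0.6]
[0.0011, -0.0017, -0.001, 0.0007, 0.0006, 0.0006]
13.877198635864257 [-0.39316005 -0.57016602  0.93063027] [-0.15473666  0.0251881  -0.01420565]
```

View pics/w10.png

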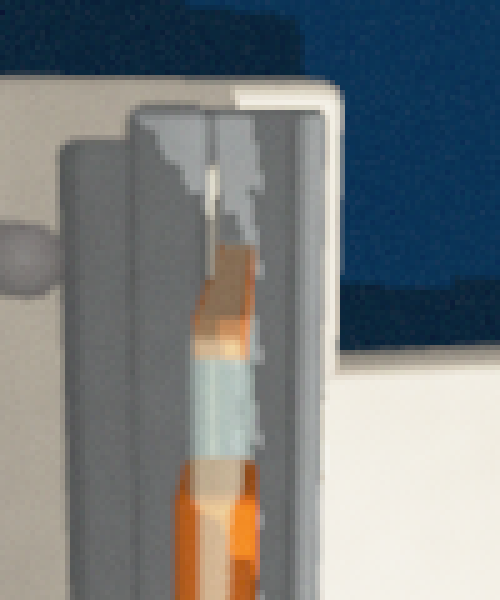

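The plate has settled back onto the panel. I open wider and retract along the plate.

Call:
play_rows(
  motion=[0,0,0,0,0,0,0.2,0,0,0,0,0,0,0.2,0,0,0,0,0,0,0.2,0,0,0,-0.01,0,-0.001,0.2,0,0,0,-0.015,0,0,0.2,0,0,0,-0.02,0,0,0.2,0,0,0,-0.03,0,0,0.2,0,0,0,-0.03,0,0,0.2,0,0,0,-0.03,0,0,0.2,0,0,0,0,0,0,0.2],
)

```text
clock: 13.85
eef_pos: [513.6, -334.6, 257.1]
eef_rot: [0.003, 1.224, 1.429]
wrist_force: [0.6, 0.5, 0.4]
finger_gap: 37.8
```

```bash
python3 - <<'E'
from h import *
np.set_printoptions(precision=2,suppress=True)
print(read_state()['finger_gap'],read_state()['wrist_force'])
T=camera_params("wrist")['T'];img,d=camera("wrist");cv2.imwrite("pics/w11.png",img)
h=cv2.cvtColor(img,cv2.COLOR_BGR2HSV);m=(h[...,0]>=5)&(h[...,0]<=20)&(h[...,1]>130)&(h[...,2]>90)
P,u,v=cloud("wrist",d,m,T);k=np.linalg.norm(P-(CORN+UP*111),axis=1)<80;P=P[k];D=P-CORN
print(k.sum());print("along",np.percentile(D@al,[0,2,50,98,100]));print("up",np.percentile(D@UP,[2,50,98]));print("N",np.percentile(D@N,[2,50,98]))
s=abs(D@UP-113)<8
print("strip along",np.percentile((D@al)[s],[0,2,98,100]))
for r in place_of("wrist","orange_plate_center")[:3]:
    q=w("wrist",r['at']);print(r['conf'],q,"panel:",(q-CORN)@N,(q-CORN)@al,(q-CORN)@UP)
img,d=camera("scene");cv2.imwrite("pics/s11.png",cv2.resize(img[120:280,280:440],(600,600),interpolation=3))
E
```

```text
37.84657900896184 [0.57 0.54 0.4 ]
730
along [-63.76 -42.73   1.53  42.62  59.33]
up [117.76 120.56 122.01]
N [-2.93  0.93  4.73]
strip along [-43.96 -42.45  42.19  44.52]
```

View pics/w11.png

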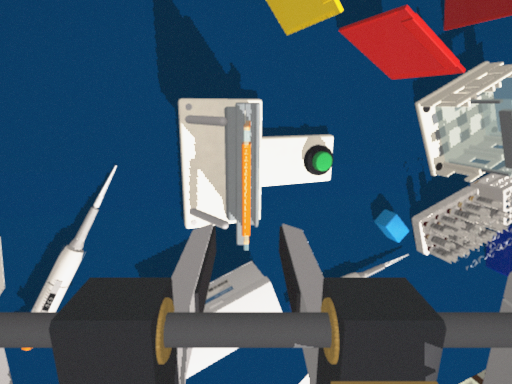

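View pics/s11.png

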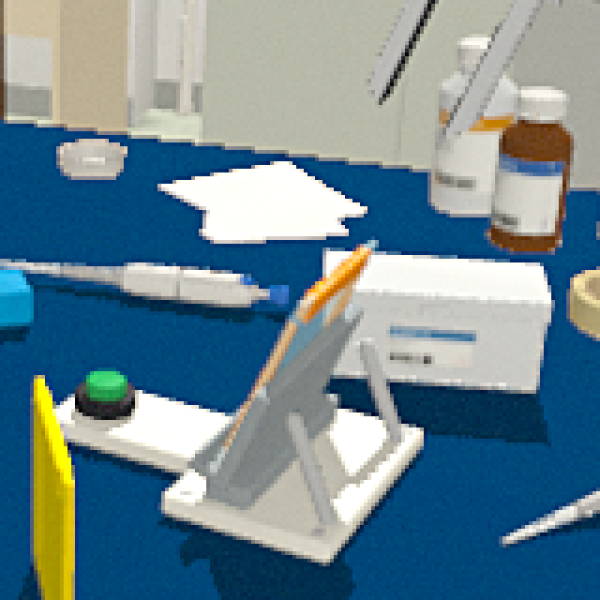

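The plate stands on the ledge with its strip centred (along −44 to +44.5 mm) and its top at 120 mm up the face. Next I move above the button with the jaws along the ledge. From there the wrist camera also faces the panel, so I can check how flat the plate leans.

```bash
python3 - <<'E'
from h import *
plan([543,-140,240],down(-8.4),16)
E
```

```text
rotvec deg [ 89.1  15.4 -16.1] shift tool(mm) [ 78.4  -2.1 178.9]
[0.0972, 0.0169, -0.0176, 0.0049, -0.0001, 0.0112]
[0.0972, 0.0169, -0.0176, 0.0047, 0.001, 0.0112]
[0.0972, 0.0169, -0.0176, 0.0045, 0.0022, 0.0111]
[0.0972, 0.0169, -0.0176, 0.0043, 0.0034, 0.0109]
[0.0972, 0.0169, -0.0176, 0.004, 0.0045, 0.0106]
[0.0972, 0.0169, -0.0176, 0.0037, 0.0056, 0.0102]
[0.0972, 0.0169, -0.0176, 0.0035, 0.0066, 0.0097]
[0.0972, 0.0169, -0.0176, 0.0032, 0.0076, 0.009]
[0.0972, 0.0169, -0.0176, 0.0029, 0.0085, 0.0083]
[0.0972, 0.0169, -0.0176, 0.0026, 0.0093, 0.0075]
[0.0972, 0.0169, -0.0176, 0.0023, 0.01, 0.0066]
[0.0972, 0.0169, -0.0176, 0.002, 0.0106, 0.0056]
[0.0972, 0.0169, -0.0176, 0.0017, 0.0112, 0.0046]
[0.0972, 0.0169, -0.0176, 0.0015, 0.0116, 0.0035]
[0.0972, 0.0169, -0.0176, 0.0012, 0.0119, 0.0024]
[0.0972, 0.0169, -0.0176, 0.001, 0.0121, 0.0013]
```

Call:
play_rows(
  motion=[0.097,0.017,-0.018,0.004,0,0.011,0.6,0.097,0.017,-0.018,0.004,0.001,0.011,1,0.097,0.017,-0.018,0.004,0.002,0.011,1,0.097,0.017,-0.018,0.004,0.003,0.011,1,0.097,0.017,-0.018,0.004,0.005,0.011,1,0.097,0.017,-0.018,0.004,0.006,0.01,1,0.097,0.017,-0.018,0.003,0.007,0.01,1,0.097,0.017,-0.018,0.003,0.008,0.009,1,0.097,0.017,-0.018,0.003,0.009,0.008,1,0.097,0.017,-0.018,0.003,0.009,0.008,1,0.097,0.017,-0.018,0.002,0.01,0.007,1,0.097,0.017,-0.018,0.002,0.011,0.006,1,0.097,0.017,-0.018,0.002,0.011,0.005,1,0.097,0.017,-0.018,0.001,0.012,0.004,1,0.097,0.017,-0.018,0.001,0.012,0.002,1,0.097,0.017,-0.018,0.001,0.012,0.001,1,0,0,0,0,0,0,1],
)

```text
clock: 15.7
eef_pos: [541.4, -123.4, 221.3]
eef_rot: [-2.976, 1.531, 3.104]
wrist_force: [-0.0, -0.1, 0.4]
finger_gap: 0.4
```

```bash
python3 - <<'E'
from h import *
np.set_printoptions(precision=2,suppress=True)
T=camera_params("wrist")['T'];img,d=camera("wrist");cv2.imwrite("pics/w12.png",img);np.save("w12.npy",d);np.save("w12T.npy",T)
print(T,read_state()['finger_gap'])
plan([543,-140,200],down(-8.4),1)
for r in place_of("wrist","orange_plate_center")[:3]:
    q=w("wrist",r['at']);print(r['conf'],q,"panel:",(q-CORN)@N,(q-CORN)@al,(q-CORN)@UP)
E
```

```text
[[  0.98  -0.18  -0.09 563.57]
 [ -0.2   -0.94  -0.26 -46.23]
 [ -0.04   0.27  -0.96 400.31]
 [  0.     0.     0.     1.  ]] 0.455968331476966
rotvec deg [-3.  -2.2  0.3] shift tool(mm) [ 21.2 -15.1   5.7]
[-0.0531, -0.0385, 0.0048, 0.0212, -0.0151, 0.0057]
0.9 [ 319.01 -190.45   63.53] panel: 42.31024038905778 214.40772253806398 13.892044851443803
```

View pics/w12.png

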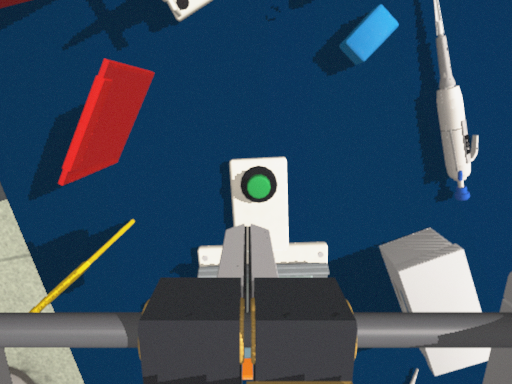

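```bash
python3 - <<'E'
from h import *
np.set_printoptions(precision=2,suppress=True)
for cam in ["top","scene"]:
    img,d=camera(cam)
    if cam=="top": cv2.imwrite("pics/t13.png",cv2.resize(img[170:260,275:375],(600,540),interpolation=3))
    else: cv2.imwrite("pics/s13.png",cv2.resize(img[180:280,310:410],(600,600),interpolation=3))
    P,u,v=cloud(cam,d,np.ones(d.shape,bool));D=P-CORN;a,b,n=D@al,D@UP,D@N
    for lo in range(0,125,10):
        for nm,k in(("mid",abs(a)<40),("side",(abs(a)>64)&(abs(a)<78))):
            k=k&(b>=lo)&(b<lo+10)&(n>-12)&(n<25)
            if k.sum()>4: print(cam,nm,lo,k.sum(),np.percentile(n[k],[10,50,90]))
E
```

```text
top mid 0 115 [ 3.33 10.93 16.24]
top side 0 52 [-1.92  6.45 16.1 ]
top mid 10 53 [ 3.05  4.7  14.73]
top side 10 23 [-5.5  -0.89 15.46]
top mid 20 51 [2.25 3.79 5.69]
top side 20 15 [-6.15 -1.38 -0.02]
top mid 30 43 [2.15 3.58 4.79]
top side 30 19 [-3.66 -1.89 -1.11]
top mid 40 50 [2.35 3.87 4.96]
top side 40 15 [-3.45 -2.   -0.31]
top mid 50 48 [2.13 3.33 5.14]
top side 50 14 [-4.71 -1.74 -0.8 ]
top mid 60 50 [1.73 2.8  4.3 ]
top side 60 31 [-9.03 -4.34 -0.54]
top mid 70 55 [1.69 2.96 4.5 ]
top mid 80 54 [1.14 2.52 4.11]
top mid 90 50 [1.27 2.41 3.97]
top mid 100 38 [2.4  3.36 4.55]
top mid 110 76 [-1.16  3.57  5.03]
top mid 120 61 [-2.69  0.8   4.15]
scene mid 0 15 [ 9.55 12.12 14.55]
scene side 0 33 [-11.33   5.48  12.28]
scene mid 10 9 [-11.93 -11.89 -11.87]
scene side 10 5 [-11.87 -11.54  -6.84]
scene side 20 7 [-11.77 -10.24  -3.98]
scene mid 30 6 [-11.97 -11.94 -11.83]
scene side 30 6 [-11.91 -10.63  -8.65]
scene mid 40 9 [-11.98 -11.9  -11.67]
scene side 40 10 [-11.99 -11.17  -4.49]
scene mid 50 8 [-11.99 -11.93 -11.83]
scene mid 60 92 [-11.    -6.53  -2.21]
scene side 60 26 [-11.22  -7.15  -3.59]
scene mid 70 20 [-2.66 -2.24 -1.77]
scene mid 80 24 [-2.58 -2.42 -2.2 ]
scene mid 90 20 [-2.87 -2.61 -2.41]
scene mid 100 14 [-4.63 -4.17 -3.94]
scene mid 110 35 [-4.54 -4.18 -0.07]
scene mid 120 44 [-3.84 -0.91  2.1 ]
```

View pics/t13.png

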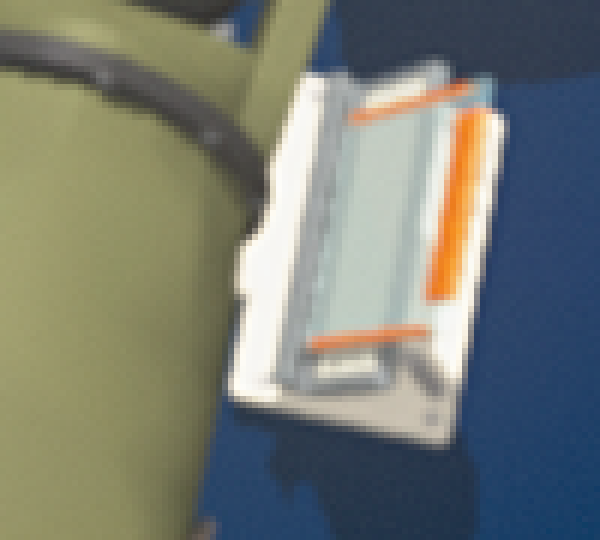

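View pics/s13.png

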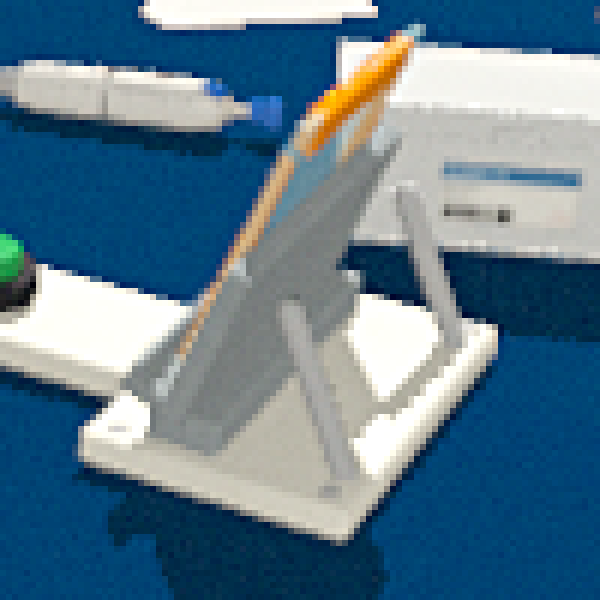

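Relative to the panel's own face as read by the same camera, the plate's front sits 5–5.5 mm out along its height, within about 1° of flat. That fits a 5 mm plate leaning on the panel. Now the button.

```bash
python3 - <<'E'
from h import *
plan([543,-140.3,70],down(-8.4),6)
E
```

```text
rotvec deg [-3.1 -2.1  0.3] shift tool(mm) [152.1 -13.2  10.2]
[-0.0091, -0.0061, 0.0008, 0.0253, -0.0022, 0.0017]
[-0.0091, -0.0061, 0.0008, 0.0254, -0.0022, 0.0015]
[-0.0091, -0.0061, 0.0008, 0.0254, -0.0023, 0.0013]
[-0.0091, -0.0061, 0.0008, 0.0254, -0.0023, 0.0012]
[-0.0091, -0.0061, 0.0008, 0.0254, -0.0023, 0.001]
[-0.0091, -0.0061, 0.0008, 0.0254, -0.0024, 0.0008]
```

Call:
play_rows(
  motion=[-0.009,-0.006,0.001,0.025,-0.002,0.0015,1,-0.009,-0.006,0.001,0.025,-0.002,0.0015,1,-0.009,-0.006,0.001,0.025,-0.002,0.0015,1,-0.009,-0.006,0.001,0.025,-0.002,0.001,1,-0.009,-0.006,0.001,0.02,-0.002,0.001,1,-0.009,-0.006,0.001,0.01,-0.002,0.001,1,0,0,0,0,0,0,1,0,0,0,0,0,0,1],
)

```text
clock: 16.7
eef_pos: [543.1, -144.6, 89.5]
eef_rot: [0.4, 1.564, 0.26]
wrist_force: [0.6, 0.2, 0.3]
finger_gap: 0.4
```

```bash
python3 - <<'E'
from h import *
plan([543,-140.3,45],down(-8.4),1)
E
```

```text
rotvec deg [ 0.4  0.4 -0.2] shift tool(mm) [44.5  4.1 -0.9]
[0.0068, 0.0063, -0.0027, 0.0445, 0.0041, -0.0009]
```

Call:
play_rows(
  motion=[0.003,0.003,-0.001,0.02,0.002,0,1,0.003,0.003,-0.001,0.015,0.002,0,1,0,0,0,0.009,0,0,1,0,0,0,0,0,0,1,0,0,0,0,0,0,1],
)

```text
clock: 17.2
eef_pos: [546.1, -141.3, 48.1]
eef_rot: [-0.062, 1.564, -0.208]
wrist_force: [-0.6, -0.1, -0.0]
finger_gap: 0.2
```

```bash
python3 - <<'E'
from h import *
img,d=camera("wrist");cv2.imwrite("pics/w14.png",img)
img,d=camera("scene");cv2.imwrite("pics/s14.png",cv2.resize(img[170:290,270:430],(800,600),interpolation=3))
plan([543,-140.3,30],down(-8.4),1);print(read_state()['wrist_force'])
E
```

```text
rotvec deg [0.1 0.4 0. ] shift tool(mm) [18.2  0.6 -3.4]
[0.001, 0.0066, 0.0005, 0.0182, 0.0006, -0.0034]
[-0.17866371  0.09473086 -0.51111061]
```

View pics/w14.png

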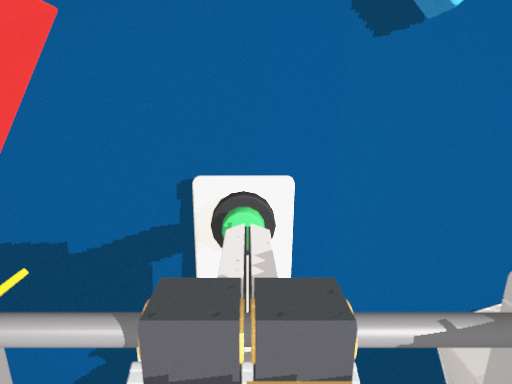

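View pics/s14.png

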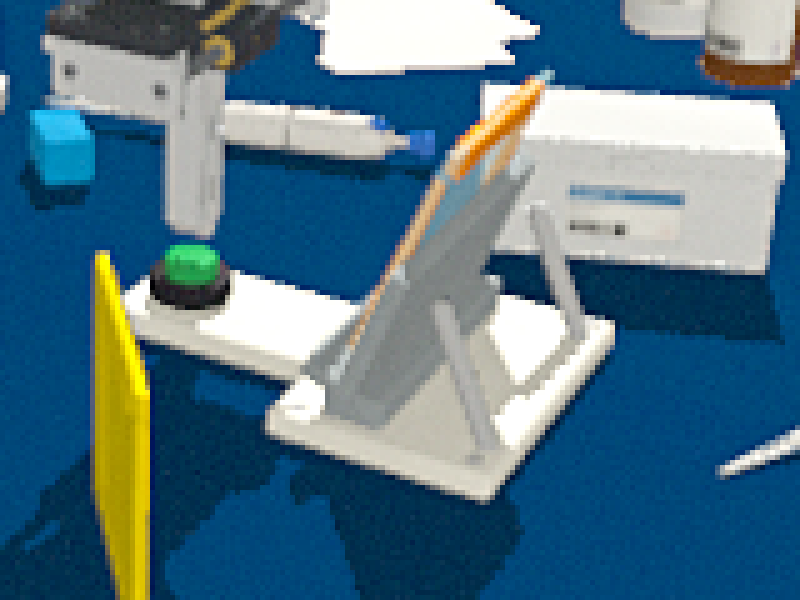

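The fingertips are over the button, at about (245,228) in the wrist view. I trim by 3 mm and press in small steps.

Call:
play_rows(
  motion=[0,0.006,0,0.003,0,-0.003,1,0,0,0,0.004,0,0,1,0,0,0,0.003,0,0,1,0,0,0,0.003,0,0,1],
)

```text
clock: 17.7
eef_pos: [543.6, -141.2, 35.7]
eef_rot: [-0.348, 1.568, -0.494]
wrist_force: [0.2, 0.5, 1.3]
finger_gap: 0.3
```

Call:
play_rows(
  motion=[0,0,0,0.003,0,0,1,0,0,0,0.003,0,0,1],
)

```text
clock: 17.9
eef_pos: [543.8, -141.2, 29.7]
eef_rot: [-0.319, 1.568, -0.464]
wrist_force: [-8.3, 3.0, 32.3]
finger_gap: 0.5
```

It has gone down 6 mm to a hard stop, with force rising to 32 N. I hold it briefly with less push, look, then release.

Call:
play_rows(
  motion=[0,0,0,0.0002,0,0,1],
)

```text
clock: 18.0
eef_pos: [543.7, -141.3, 30.2]
eef_rot: [-0.348, 1.568, -0.494]
wrist_force: [-5.2, 1.9, 11.6]
finger_gap: 0.3
```

```bash
python3 - <<'E'
from h import *
img,d=camera("scene");cv2.imwrite("pics/s15.png",cv2.resize(img[170:290,270:430],(800,600),interpolation=3))
print(read_state()['wrist_force'],read_state()['eef_pos'])
E
```

```text
[-6.12560314  1.78914774 13.56978037] [ 543.7232735  -141.25822916   30.15052902]
```

View pics/s15.png

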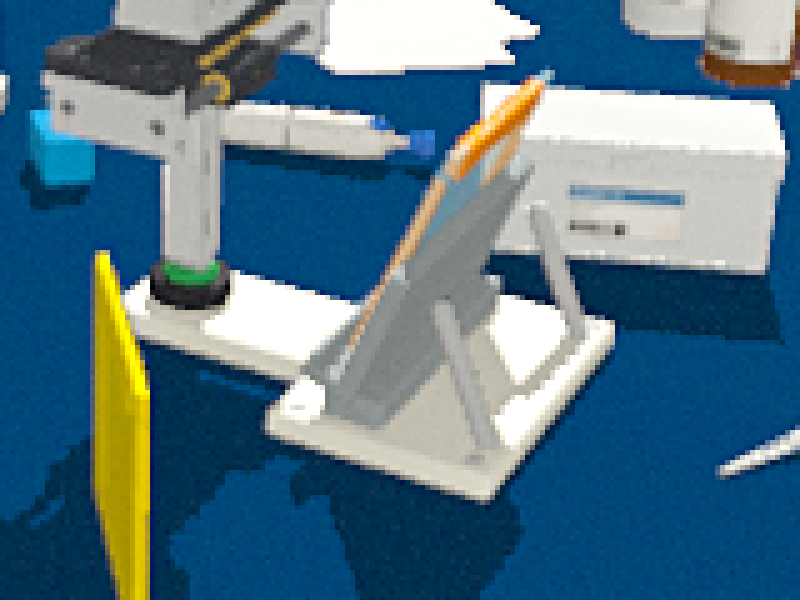

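The green cap is down in its collar, with more than 10 N against the stop. Retract.

Call:
play_rows(
  motion=[0,0,0,-0.01,0,0,1,0,0,0,-0.02,0,0,1,0,0,0,-0.04,0,0,1,0,0,0,-0.04,0,0,1,0,0,0,-0.04,0,0,1,0,0,0,-0.04,0,0,1,0,0,0,-0.02,0.02,0,1,0,0,0,0,0,0,1,0,0,0,0,0,0,1],
)

```text
clock: 18.95
eef_pos: [545.3, -120.9, 248.2]
eef_rot: [-0.354, 1.569, -0.5]
wrist_force: [-0.5, -1.2, -1.0]
finger_gap: 0.4
```

```bash
python3 - <<'E'
from h import *
img,d=camera("scene");cv2.imwrite("pics/s16.png",img)
P,u,v=cloud("scene",d,np.ones(d.shape,bool))
img,d=camera("top");cv2.imwrite("pics/t16.png",img)
print(read_state()['wrist_force'],read_state()['qd'])
E
```

```text
[ 0.73472059 -0.25159475  0.34679317] [-0.00348344  0.00935171  0.0076758   0.00053229  0.00145725  0.00400361]
```

View pics/s16.png

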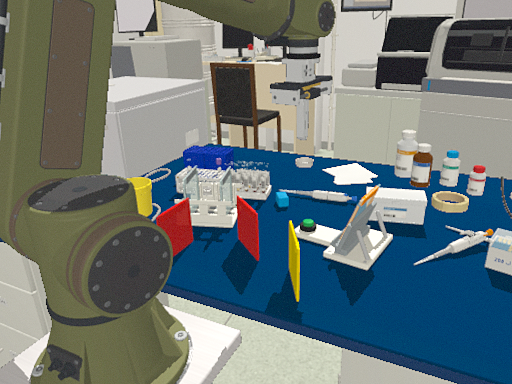

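View pics/t16.png

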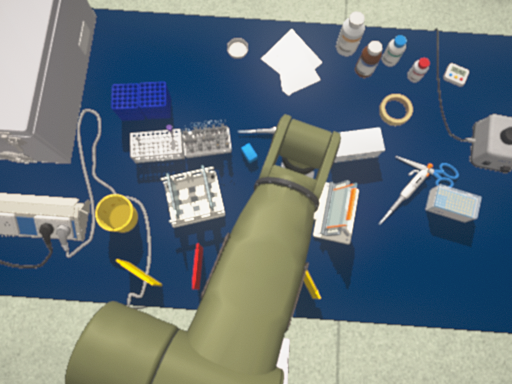

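The final pictures show the plate leaning on the viewer at (360,220), the button up again at (308,226), both grey plates in the rack, and the box, carton and pipette where they were. The arm is clear, so I hand in.

```bash
python3 -c "
from cell import *
print(sign_off())"
```

```text
the job is handed in; nothing more can be done
None
```

The orange-edged plate is out of the rack and leaning on the viewer, and the green button was then pressed fully down. I handed the job in at about 19 s with the arm clear of everything.

**Plate:** I lifted it straight up out of the middle slot and lowered it onto the ledge until it touched the floor. I then moved it to the panel and released it. It settled about 2 mm at its top onto the panel as the fingers opened. After release:
- The strip's ends measured −44 and +44.5 mm along the ledge, so it is centred to within about 1 mm.
- The top edge is about 120 mm up the face.
- The plate is within about 1° of flat against the panel, by the top camera only. The scene camera's depth readings on the panel were too poor to confirm this.

**Button:** It travelled about 6 mm to its hard stop (peak about 32 N, about 13 N while held) and came back up when released. No lamp light showed in the pictures, so whether it lit is judged only from the button reaching its stop.

**One slip:** My first grip was too high, with the fingertips at z = 117 instead of about 102. I opened, lowered and regripped before lifting.

**Everything else:** The last pictures show both grey plates still in their slots. The blue box, carton, pipette and the red and yellow look-alikes are where they were.

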